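Proof-test an emergency-stop station and probe its test terminal

TASK

Test the stop station: press the red mushroom button straight down until it latches, then twist its head clockwise until it springs back up. Then take the orange test probe from its stand and finish the job holding it, upright, with its sprung tip on the brass contact of the yellow-ringed terminal, pressed lightly so that the tip is pushed part-way in and not bottomed. Do not put the probe down or let it go, touch no other terminal with it, and leave the other things on the bench where they are.

Things in the scene. Friction and masses are not known exactly. Their poses are not given: they have to be found in the camera images.
- stop_box: the stop station, fixed to the bench: a yellow box 72 x 72 mm and 51 mm high with a black foot and a cable gland on its +x side; on top, on its vertical axis, a red mushroom head. Origin under its centre on the bench, z up
- stop_top (a point): middle of the slightly domed top of the red mushroom head, 87 mm above the bench when up. The head is round, 40 mm in diameter, and 21 mm thick, its straight side from 6 to 18 mm below this point; its underside stands 10 mm over a black collar 33 mm in diameter (15 mm over the box top) when up
- stop_push (a joint): how far the head is pressed down, m: 0 up, 0.007 stop; a spring resists with 2 N at first and 5.5 N at the stop. Pressed past about 0.005 the head snaps round by itself and latches, and then stays down at about 0.0045 by itself
- stop_turn (a joint): rotation of the head about its vertical axis, rad, counter-clockwise from above positive: about 0 when up; a light spring (0.06 N m) turns it to 0.8 when it latches. Turned clockwise by hand to about 0 or less (it can go to -0.4) it is free to spring up, at the latest when the grip on it opens
- term_yellow: test terminal with the yellow ring and yellow end pieces, fixed on the rail: grey block 50 mm (its x) x 30 mm (its y) x 36 mm high, on top a ring 25 mm in diameter and 5.5 mm high, and in the ring a brass contact disc 14 mm in diameter. Origin under the middle of the block, 7.5 mm above the bench
- yellow_pad (a point): centre of the top of the brass contact disc of the yellow terminal, 50.5 mm above the bench
- term_blue: the same kind of terminal with a blue ring; not to be touched with the probe. The three terminals sit in a row along the rail, 55 mm apart, in any order
- term_white: the same kind of terminal with a white ring; not to be touched with the probe
- rail: metal mounting rail under the terminals, 35 mm (its x) x 190 mm (its y) x 7.5 mm, fixed to the bench; origin under its centre
- stand: black probe stand, fixed: a block 50 x 50 mm and 62 mm high with a vertical round hole of 19 mm right through; origin under its centre
- probe: the test probe, 141 mm long, about 90 g, standing upright in the stand; z along it from the tip to the rear end; the origin is at the end of the tip when that is fully out. From the tip: brass tip pin 5 mm in diameter, black nose and shank 16 mm in diameter, a black collar 24 mm in diameter from 55 to 60 mm, which rests on the stand and leaves the tip 7 mm above the bench, then a square handle
- probe_grip (a point): centre of the upper, square orange handle of the probe, 105 mm from the tip end along the probe (112 mm above the bench in the stand); the handle is 18 x 18 mm with flats that face the x and y axes of this point, and reaches from 60 to 136 mm from the tip end, with a small black cap to 141 mm
- tip_end (a point): end of the sprung tip pin of the probe; it moves with the pin
- probe_tip (a joint): how far the tip pin is pushed into the probe, m: 0 out, 0.008 bottomed; the spring takes 1 N at first and 4.2 N at the stop
- spare_punch: bystander, loose: steel punch block 32 x 50 x 43 mm standing beyond the end of the rail; origin under its centre
- tally: bystander, loose: small round metal hand counter 45 x 52 x 33 mm near the stand; origin under its centre
- hex_key: bystander, loose: black L-shaped hex key 80 x 26 x 5 mm lying beyond the stop box; origin under its centre
Not all that is in view belongs to the job. Of the things like the probe, leave any that is blue, green or turquoise; of the rest the larger one is meant.

How it is judged:
By the outcome, as a careful person would: the job done as asked, in the order asked, and still so for the second after the job is handed in, while the arm keeps its last pose, push and grip.
It also fails if it takes over 61 s, if anything falls off the work surface, if the arm or the gripper's body presses on something with over 40 N, if the wrist force passes 120 N, or if a joint passes its speed limit or range.

ROBOT

A 7-joint arm with a two-finger parallel gripper is mounted at the origin on a cart in front of the work surface, level with it; the furniture and walls round the work are solid. World frame = base frame: x ahead of the robot, y to its left, z up, the work surface at z = 0. Lengths are in m, angles in rad, forces in N, time in s.
With the tool pointing down it reaches from about 0.4 to 0.85 m from the base axis. Payload 10.4 kg.
Tool frame: the origin (TCP) lies at the very end of the fingers, on their centre line; the grasp point (between the pads) lies 19 mm behind it; z points along the fingers, y is the line along which they close (so a half turn about z gives the same grasp; the last joint's range is limited). The gripper opens to 87 mm and grips with 3 to 60 N. Pads are 19 mm wide; open, the fingers measure 117 mm over their backs; the gripper's body (75 mm by 190 mm) begins 51 mm behind the grasp point.
Start: joints at [1.239, 0.332, -0.065, 1.46, 0.022, 1.35, -0.088], TCP at [0.19, -0.595, 0.223] pointing down, gripper open.
Joint ranges: [-2.6, 2.6], [-0.5, 2.12], [-1.47, 1.34], [0.16, 2.42], [-1.27, 4.41], [0.06, 2.06], [-2.6, 2.6]. Speed limits (rad/s): [2.22, 2.22, 2.79, 2.79, 3.14, 3.14, 3.14].

INTERFACE

Orientations are given as a unit quaternion [w, x, y, z].
In Python, from workcell import sensors, vision, order gives the robot as it stands.
- The arm moves only by the tool apply_moves, never from a script. Its argument "plan" is a list that holds one entry, the list of rows, each a list of 7 numbers: the shift along the tool's x, y, z in mm, then the turn, a rotation vector about the tool's x, y, z in rad, then the opening, from 0 (shut) to 1 (fully open). In form: [[[tx, ty, tz, rx, ry, rz, grip], ...]]. A call has 1 to 20 rows; each row shifts and turns the commanded pose from where the row before left it, along the tool's axes as they then stand; what a row does not reach is not made up. A row lasts 1/12 s, in which the tool goes at most 41.7 mm and 7.16 degrees, less where a joint would pass 70% of its speed; a pose out of reach is approached as far as the arm can. A call is refused whole if a number of a shift passes 41.7 or a number of a turn 0.125, either way. A call with a gripper value outside its range is refused whole. The fingers move at their own pace and stop on an object; "squeeze" is the grip in N (left out, the last holds). Time passes only in rows, so rows that do not move let the fingers close. It gives the time, the measured TCP pose, the force, the opening and the grip force at its end, in the units of the state.
- sensors.state(): the state, without advancing time (a new reading comes with each control period).
- vision.capture(name): name is "scene" or "top" or "wrist"; returns (picture, depth): 400x640x3 uint8, blue, green, red; 400x640 float32, m along the optical axis (not along the pixel's ray), 0 where there is no reading.
- vision.get_calibration(name): a dict with "fx", "fy", "cx", "cy" (pixels), "cam_to_world" (4x4, takes a point from camera to world coordinates). Camera axes: x right, y down, z forward; pixel columns grow to the right and rows downward; lengths in m; the calibration is good to about 2 mm. A picture is of the moment at which its call begins: read the wrist's pose just before it. get_calibration takes no time and is no camera call; for the wrist camera it gives the pose at the moment of the call.
- order.job_done(): hands the job in; it is judged then, once.
The state is a dict: "time": time; "qpos": joint angles; "qvel": joint speeds; "tau": joint torques, N m; "eef_pos": TCP position; "orientation": TCP orientation; "wrist_force": force on the tool from outside, world axes, zero at the start; "torque": the same for the moment, N m; "opening": opening from 0.0 (shut) to 1.0 (fully open); "grasp_force": force on a finger pad.
Only numpy, scipy, OpenCV 4.12 (cv2) and the standard library are available. Lean on these libraries where they do the work, as an engineer would, in place of code of your own. Each camera call takes 0.05 s, during which the arm holds its last target. There are 200 camera calls.

## Working session

There is one attempt and no reset: what is moved stays moved. The work goes in short steps, Python scripts to look and compute and a tool call to move; the robot and the scene stay as the last step left them, time stands still between calls to the robot, and variables do not carry over. Pictures are saved under pics/ and viewed, at most 10 in all, crops included, and the job is handed in when it is done.

Besides the shell and the picture viewer there is one more tool, called after "Request:" as a command line: name --argument value ..., lists and objects as JSON in quotes. apply_moves: Moves the arm, as the interface text tells. Its arguments: {"type":"object","properties":{"plan":{"type":"array","items":{"type":"array","items":{"type":"array","items":{"type":"number"}}}},"squeeze":{"type":"number"}},"required":["plan"]}

```bash
ls; mkdir -p pics; cat > h.py <<'E'
import numpy as np, cv2
from workcell import sensors, vision, order
def cal(n):
    c=vision.get_calibration(n); return c, np.array(c["cam_to_world"])
def ray(c,T,u,v):
    d=T[:3,:3]@np.array([(u-c["cx"])/c["fx"],(v-c["cy"])/c["fy"],1.]); return T[:3,3],d
def onz(c,T,u,v,z):
    o,d=ray(c,T,u,v); return o+d*(z-o[2])/d[2]
def cloud(c,T,D):
    v,u=np.mgrid[:D.shape[0],:D.shape[1]]
    P=np.stack([(u-c["cx"])/c["fx"]*D,(v-c["cy"])/c["fy"]*D,D],-1)
    return P@T[:3,:3].T+T[:3,3]
def st():
    s=sensors.state(); print({k:np.round(s[k],4).tolist() for k in("time","eef_pos","orientation","wrist_force","torque","opening","grasp_force","qpos")}); return s
E
python3 - <<'E'
from h import *
st()
for n in("scene","top"):
    p,d=vision.capture(n); cv2.imwrite(f"pics/{n}0.png",p); np.save(f"pics/{n}0.npy",d)
    c,T=cal(n); print(n,c["fx"],c["cx"],c["cy"],np.round(T,3).tolist())
E
```

```text
pics
{'time': 0.0, 'eef_pos': [0.1898, -0.595, 0.2217], 'orientation': [-0.0007, 0.9881, 0.1538, -0.0001], 'wrist_force': [-0.2971, -0.5372, 0.4646], 'torque': [0.0424, 0.0212, -0.0121], 'opening': 0.9966, 'grasp_force': 0.0, 'qpos': [1.2394, 0.3329, -0.0647, 1.461, 0.0216, 1.3499, -0.0885]}
scene 415.17083865140467 321.0808483367104 197.1544877634687 [[-0.753, -0.409, 0.516, 0.071], [-0.658, 0.468, -0.59, 0.73], [0.0, -0.783, -0.621, 0.613], [0.0, 0.0, 0.0, 1.0]]
top 476.53722822834095 318.85907890905924 191.76709135573597 [[-0.021, -0.995, 0.094, 0.431], [-1.0, 0.021, -0.008, 0.238], [0.006, -0.094, -0.996, 0.96], [0.0, 0.0, 0.0, 1.0]]
```

View pics/scene0.png

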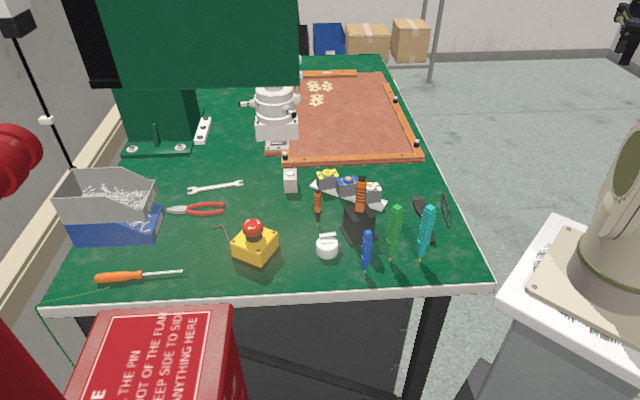

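View pics/top0.png

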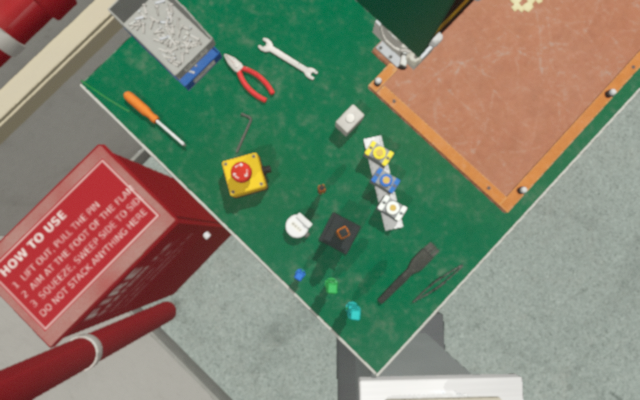

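Scene view: the probe candidates are the large orange one in the black stand (scene 360,195; top 343,233), a small orange one standing free (scene 318,203; top 321,187), and blue (367,250), green (395,232) and turquoise (427,232) ones. I choose the large orange one in the stand. The red head is at top (241,173), the yellow ring at top (379,153), blue at (386,180) and white at (392,209).

```bash
cat > m.py <<'E'
from h import *
def blobs(n,p,d,c,T,lo,hi,amin=12,lab=""):
    h=cv2.cvtColor(p,cv2.COLOR_BGR2HSV); m=cv2.inRange(h,lo,hi)
    if lo[0]==0 and hi[0]<=8: m|=cv2.inRange(h,(172,lo[1],lo[2]),(180,255,255))
    P=cloud(c,T,d); k,L,S,C=cv2.connectedComponentsWithStats(m)
    for i in range(1,k):
        if S[i,4]<amin: continue
        q=P[(L==i)&(d>0)]
        if len(q)==0: continue
        med=np.median(q,0)
        if not(.2<med[0]<.9 and -.4<med[1]<.7 and -.02<med[2]<.25): continue
        r=cv2.minAreaRect(np.argwhere(L==i)[:,::-1].astype(np.float32))
        print(n,lab,"px",C[i].round(1),"A",S[i,4],"med",med.round(3),"zmax",np.percentile(q[:,2],95).round(3),"rect",np.round(r[1],1),round(r[2],1))
if __name__=="__main__":
    for n in("top","scene"):
        p=cv2.imread(f"pics/{n}0.png"); d=np.load(f"pics/{n}0.npy"); c,T=cal(n)
        blobs(n,p,d,c,T,(0,150,80),(7,255,255),40,"red")
        blobs(n,p,d,c,T,(8,150,80),(17,255,255),12,"orange")
        blobs(n,p,d,c,T,(20,120,100),(32,255,255),20,"yellow")
    a=cv2.imread("pics/top0.png")[90:260,210:430]; b=cv2.imread("pics/scene0.png")[150:280,220:450]
    cv2.imwrite("pics/crop.png",np.vstack([cv2.resize(a,(440,340),interpolation=2),cv2.resize(b,(440,249),interpolation=2)]))
E
python3 m.py
```

```text
top red px [254.5  83.3] A 384 med [0.748 0.358 0.008] zmax 0.01 rect [39.6 20.5] 45.0
top red px [241.5 172.4] A 194 med [0.554 0.373 0.084] zmax 0.088 rect [18. 18.] 90.0
top red px [ 74.9 240.7] A 7133 med [0.435 0.693 0.049] zmax 0.051 rect [ 75.7 154.9] 45.0
top orange px [571.1 132.9] A 1607 med [ 0.624 -0.276  0.02 ] zmax 0.023 rect [  9.9 204.9] 42.3
top orange px [386.   73.6] A 80 med [0.758 0.089 0.019] zmax 0.022 rect [ 6.4 15.6] 45.0
top orange px [375.   86.2] A 13 med [0.732 0.112 0.02 ] zmax 0.023 rect [5.6 2.8] 36.9
top orange px [386.6  95.6] A 64 med [0.713 0.089 0.019] zmax 0.021 rect [12.7  6.4] 45.0
top orange px [139.9 106. ] A 375 med [0.703 0.588 0.015] zmax 0.019 rect [42.1  9.9] 41.2
top orange px [418.6 124.1] A 397 med [0.652 0.026 0.019] zmax 0.022 rect [57.4  8.7] 42.3
top orange px [472.4 173.6] A 694 med [ 0.549 -0.078  0.019] zmax 0.022 rect [83.7  9.9] 42.6
top orange px [233.3 167.3] A 19 med [0.566 0.391 0.083] zmax 0.085 rect [ 3.9 15.3] 31.6
top orange px [244.8 174.4] A 40 med [0.545 0.367 0.076] zmax 0.083 rect [15.  20.5] 33.7
top orange px [
[... 633 characters left out ...]
] A 199 med [0.548 0.381 0.083] zmax 0.086 rect [16. 18.] 90.0
scene red px [230.9 366.8] A 1295 med [ 0.422  0.552 -0.016] zmax 0.046 rect [95. 30.] 90.0
scene red px [145.5 357. ] A 6012 med [0.488 0.649 0.049] zmax 0.05 rect [124.  86.] -0.0
scene orange px [360.3 195.6] A 253 med [0.434 0.198 0.109] zmax 0.142 rect [ 9.  33.2] 4.6
scene orange px [317.2 201.7] A 97 med [0.518 0.231 0.07 ] zmax 0.09 rect [20.  5.] 90.0
scene orange px [117.4 276.6] A 393 med [0.698 0.593 0.014] zmax 0.018 rect [ 9.3 47.2] 83.7
scene yellow px [328.3 172.1] A 65 med [0.591 0.111 0.047] zmax 0.05 rect [13.  7.] 0.0
scene yellow px [254.7 247.4] A 1181 med [0.536 0.394 0.046] zmax 0.051 rect [45.7 39.7] 21.8
```

View pics/crop.png

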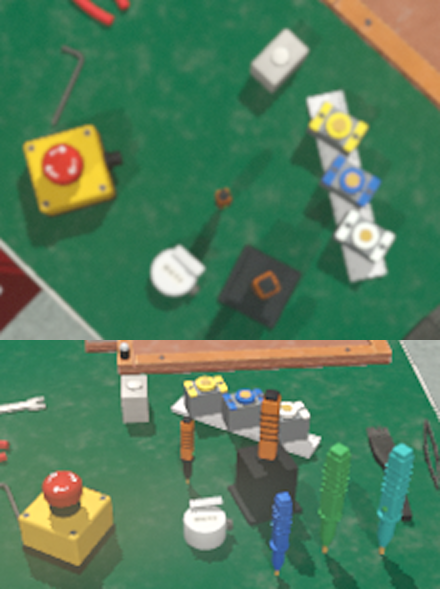

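The crop confirms the choice: the large orange square handle stands in the black stand (crop 265,285), while the small one (222,197) stands free by itself. Next I check for tall obstacles on the way.

```bash
python3 - <<'E'
from h import *
for n in("top","scene"):
    d=np.load(f"pics/{n}0.npy"); c,T=cal(n); P=cloud(c,T,d)[d>0]
    m=(P[:,2]>.16)&(P[:,2]<.9)&(np.hypot(P[:,0],P[:,1])<1.0)&(P[:,0]>-.1)
    Q=P[m]; print(n,len(Q))
    k=np.round(Q[:,:2],1); u,i=np.unique(k,axis=0,return_inverse=True); i=i.ravel()
    for j in range(len(u)):
        if (i==j).sum()>15: print(u[j],(i==j).sum(),Q[i==j,2].min().round(2),Q[i==j,2].max().round(2))
c,T=cal("top"); print("head",onz(c,T,241.5,172.4,.085),"ring",onz(c,T,378.8,152.5,.05),"probe",onz(c,T,341.5,231.5,.145))
E
```

```text
top 3805
[0.2 0.7] 155 0.16 0.18
[0.7 0. ] 214 0.19 0.36
[0.7 0.1] 1970 0.17 0.4
[ 0.8 -0. ] 330 0.19 0.33
[0.8 0.1] 1070 0.21 0.34
[0.8 0.2] 58 0.21 0.24
scene 21890
[0.  0.1] 1349 0.16 0.27
[0.1 0. ] 1748 0.16 0.31
[0.1 0.1] 307 0.16 0.28
[ 0.2 -0.7] 79 0.29 0.34
[ 0.2 -0.6] 452 0.22 0.37
[ 0.2 -0.5] 712 0.22 0.36
[0.2 0.7] 2769 0.47 0.52
[0.7 0. ] 33 0.21 0.23
[0.7 0.1] 1992 0.16 0.4
[0.8 0. ] 76 0.16 0.23
[0.8 0.1] 3279 0.16 0.4
[0.8 0.2] 2913 0.21 0.4
[0.9 0.2] 2935 0.21 0.4
[0.9 0.3] 3051 0.21 0.4
[1.  0.3] 178 0.21 0.4
head [0.5529978  0.37285156 0.085     ] ring [0.59121091 0.11263346 0.05      ] probe [0.43950833 0.19387053 0.145     ]
```

Request:
apply_moves --plan '[[[34,-21,-4,0,0,0,1],[34,-21,-4,0,0,0,1],[34,-21,-4,0,0,0,1],[34,-21,-4,0,0,0,1],[34,-21,-4,0,0,0,1],[34,-21,-4,0,0,0,1],[34,-21,-4,0,0,0,1],[34,-21,-4,0,0,0,1],[17,-35,0,0,0,0,1],[17,-35,0,0,0,0,1],[17,-35,0,0,0,0,1],[17,-35,0,0,0,0,1],[17,-35,0,0,0,0,1],[17,-35,0,0,0,0,1],[17,-35,0,0,0,0,1],[17,-35,0,0,0,0,1],[17,-35,0,0,0,0,1],[0,0,0,0,0,0,1]]]'

```text
time: 1.6
eef_pos: [0.4483, 0.0017, 0.2549]
orientation: [-0.001, 0.987, 0.159, 0.001]
wrist_force: [0.5, 1.4, -0.7]
opening: 1.0
grasp_force: 0.0
```

```bash
cat >> h.py <<'E'
from scipy.spatial.transform import Rotation as R
def need(s,xyz,yaw=None):
    "shift in tool mm to world target; turn about tool z to tool-x yaw"
    q=np.array(s["orientation"]); r=R.from_quat(q[[1,2,3,0]])
    print("shift mm",(r.inv().apply(np.array(xyz)-s["eef_pos"])*1000).round(1), "yaw now",np.arctan2(*r.as_matrix()[[1,0],0]).round(3),"tilt z",r.as_matrix()[:,2].round(4))
E
python3 - <<'E'
from h import *
s=st(); need(s,[.45,.2,.25]); need(s,[.5,.3,.25])
for n in("top","scene"):
    d=np.load(f"pics/{n}0.npy"); c,T=cal(n); P=cloud(c,T,d)[d>0]
    Q=P[(P[:,2]>.12)&(P[:,2]<.6)&(P[:,0]>.5)&(P[:,0]<.8)&(abs(P[:,1])<.3)]
    dd=np.hypot(Q[:,0]-.591,Q[:,1]-.112); o=np.argsort(dd)[:400:40]; print(Q[o].round(3).tolist(),dd[o].round(3))
E
```

```text
{'time': 1.6, 'eef_pos': [0.4483, 0.0017, 0.2549], 'orientation': [-0.0007, 0.9874, 0.1585, 0.0006], 'wrist_force': [0.5219, 1.3816, -0.7368], 'torque': [0.0431, -0.0029, 0.0451], 'opening': 0.9998, 'grasp_force': 0.0, 'qpos': [0.5739, -0.0547, -0.644, 1.8205, -0.035, 1.3638, -1.3147]}
shift mm [  63.7 -187.8    5.2] yaw now 0.318 tilt z [ 0.001   0.0015 -1.    ]
shift mm [ 142.4 -267.1    5.4] yaw now 0.318 tilt z [ 0.001   0.0015 -1.    ]
[[0.717, 0.067, 0.339], [0.718, 0.068, 0.301], [0.719, 0.07, 0.361], [0.719, 0.068, 0.364], [0.72, 0.071, 0.385], [0.719, 0.068, 0.397], [0.721, 0.071, 0.179], [0.721, 0.07, 0.384], [0.721, 0.071, 0.358], [0.72, 0.065, 0.257]] [0.133 0.134 0.135 0.135 0.135 0.136 0.136 0.136 0.137 0.137]
[[0.714, 0.07, 0.398], [0.718, 0.071, 0.23], [0.719, 0.07, 0.244], [0.718, 0.067, 0.307], [0.721, 0.075, 0.387], [0.72, 0.068, 0.322], [0.721, 0.073, 0.261], [0.721, 0.069, 0.287], [0.722, 0.073, 0.295], [0.724, 0.075, 0.396]] [0.13  0.134 0.134 0.135 0.135 0.136 0.136 0.137 0.137 0.138]
```

Request:
apply_moves --plan '[[[18,-33,0,0,0,0,1],[18,-33,0,0,0,0,1],[18,-33,0,0,0,0,1],[18,-33,0,0,0,0,1],[18,-33,0,0,0,0,1],[18,-33,0,0,0,0,1],[18,-33,0,0,0,0,1],[18,-33,0,0,0,0,1],[0,0,0,0,0,-0.125,1],[0,0,0,0,0,-0.125,1],[0,0,0,0,0,-0.125,1],[0,0,0,0,0,-0.125,1],[0,0,0,0,0,-0.125,1],[0,0,0,0,0,-0.125,1],[0,0,0,0,0,-0.125,1],[0,0,0,0,0,-0.125,1],[0,0,0,0,0,-0.125,1],[0,0,0,0,0,-0.125,1],[0,0,0,0,0,-0.125,1],[0,0,0,0,0,-0.125,0]]]'

```text
time: 3.27
eef_pos: [0.505, 0.2889, 0.2542]
orientation: [-0.0, 0.616, 0.788, -0.0]
wrist_force: [0.2, -0.2, 1.2]
opening: 0.975
grasp_force: 0.0
```

```bash
python3 - <<'E'
from h import *
s=st(); c,T=cal("wrist"); p,d=vision.capture("wrist"); cv2.imwrite("pics/w1.png",p); np.save("pics/w1.npy",d)
print(T.round(3).tolist(),c["fx"])
from m import blobs
blobs("w",p,d,c,T,(0,150,80),(7,255,255),40,"red")
blobs("w",p,d,c,T,(20,120,100),(32,255,255),40,"yellow")
blobs("w",p,d,c,T,(8,150,80),(17,255,255),40,"orange")
need(s,[.553,.3725,.20])
E
```

```text
{'time': 3.2667, 'eef_pos': [0.505, 0.2889, 0.2542], 'orientation': [-0.0001, 0.6158, 0.7879, -0.0003], 'wrist_force': [0.2285, -0.2004, 1.1875], 'torque': [0.0452, -0.1398, 0.0329], 'opening': 0.9753, 'grasp_force': 0.0, 'qpos': [0.2682, 0.4375, -1.1425, 1.4885, 0.3977, 1.4704, -0.634]}
[[0.971, 0.231, 0.067, 0.486], [0.241, -0.931, -0.275, 0.364], [-0.001, 0.283, -0.959, 0.417], [0.0, 0.0, 0.0, 1.0]] 307.18966978503374
w red px [381.1 109.7] A 838 med [0.553 0.376 0.086] zmax 0.088 rect [36. 36.] 90.0
w red px [505.1 158.2] A 1055 med [0.748 0.36  0.009] zmax 0.011 rect [30.  68.4] 63.4
w yellow px [372.8 108.2] A 2755 med [0.545 0.377 0.051] zmax 0.053 rect [65. 64.] 0.0
w yellow px [360.3 300.3] A 59 med [0.609 0.124 0.045] zmax 0.046 rect [9.9 6.4] 45.0
w yellow px [342.  308.3] A 369 med [0.588 0.108 0.049] zmax 0.051 rect [21.9 23.3] 45.0
w yellow px [306.4 306. ] A 43 med [0.537 0.102 0.051] zmax 0.052 rect [6.4 6.4] 45.0
w orange px [369.5 107.9] A 66 med [0.541 0.374 0.078] zmax 0.084 rect [19.3 38.2] 10.7
w orange px [316.4 224.3] A 171 med [0.519 0.231 0.073] zmax 0.092 rect [23. 10.] 90.0
w orange px [246.  242.4] A 214 med [0.445 0.197 0.089] zmax 0.115 rect [28.1 10.5] 85.9
w orange px [417.3 321.7] A 155 med [0.709 0.095 0.021] zmax 0.351 rect [ 9. 22.] 90.0
shift mm [69.6 66.8 54.1] yaw now 1.815 tilt z [-5.e-04 -4.e-04 -1.e+00]
```

View pics/w1.png

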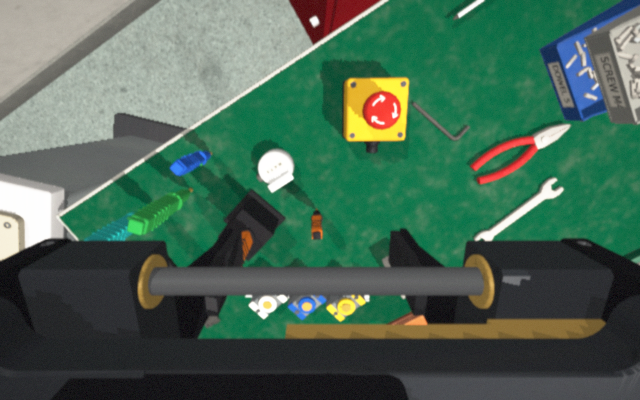

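Wrist view: red head at (381,110) with its arrows, hex key right of it at (440,120), tally at (275,168), stand with the orange probe at (250,235). I go above the button with fingers closing.

Request:
apply_moves --plan '[[[24,22,10,0,0,0,0],[24,22,20,0,0,0,0],[23,22,20,0,0,0,0],[0,0,25,0,0,0,0],[0,0,25,0,0,0,0],[0,0,10,0,0,0,0],[0,0,10,0,0,0,0],[0,0,0,0,0,0,0],[0,0,0,0,0,0,0],[0,0,0,0,0,0,0],[0,0,0,0,0,0,0]]]'

```text
time: 4.23
eef_pos: [0.553, 0.3739, 0.1361]
orientation: [0.0, 0.618, 0.786, 0.001]
wrist_force: [-0.2, 0.3, 0.2]
opening: 0.127
grasp_force: 0.0
```

```bash
python3 - <<'E'
from h import *
s=st(); c,T=cal("wrist"); p,d=vision.capture("wrist"); cv2.imwrite("pics/w2.png",p)
from m import blobs
blobs("w",p,d,c,T,(0,150,80),(7,255,255),40,"red")
blobs("w",p,d,c,T,(20,120,100),(32,255,255),40,"yellow")
need(s,[.552,.374,.095])
E
```

```text
{'time': 4.2333, 'eef_pos': [0.553, 0.3739, 0.1361], 'orientation': [0.0004, 0.6185, 0.7858, 0.001], 'wrist_force': [-0.204, 0.3181, 0.2409], 'torque': [-0.0379, -0.1257, -0.0073], 'opening': 0.1274, 'grasp_force': 0.0, 'qpos': [0.0018, 0.693, -1.0089, 1.4059, 0.587, 1.358, -0.7843]}
w red px [319.  207.8] A 1722 med [0.554 0.38  0.086] zmax 0.088 rect [51.5 50. ] 71.6
w red px [497.5 241. ] A 1643 med [0.75  0.363 0.009] zmax 0.011 rect [37.7 86.4] 60.9
w yellow px [318.8 183.8] A 4361 med [0.548 0.393 0.051] zmax 0.053 rect [85.4 84.2] 89.1
w yellow px [281.  263.5] A 71 med [0.534 0.405 0.222] zmax 0.225 rect [ 5.7 17.7] 11.3
w yellow px [351. 282.] A 224 med [0.554 0.407 0.226] zmax 0.228 rect [53.   7.8] 88.3
w yellow px [279.5 292. ] A 122 med [0.536 0.4   0.227] zmax 0.228 rect [33.1  6.8] 84.8
w yellow px [313.6 329.9] A 3962 med [0.548 0.397 0.235] zmax 0.237 rect [ 19. 335.] 90.0
shift mm [ 0.3 -1.1 41.1] yaw now 1.808 tilt z [ 0.0019  0.001  -1.    ]
```

View pics/w2.png

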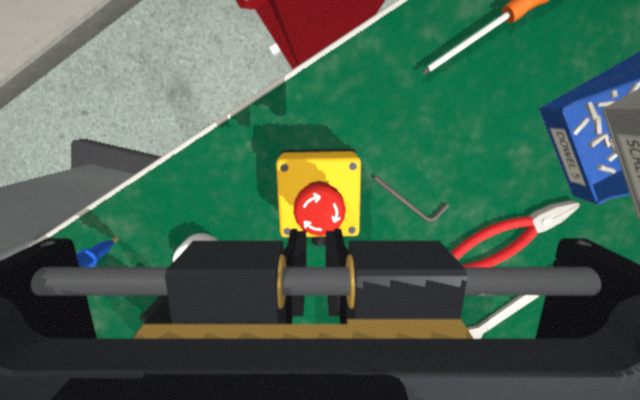

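Wrist view: red head at (319,208), on the finger centre line in column; the box spans rows 151–237. I compute the box centre as a check on y.

```bash
python3 - <<'E'
from h import *
p=cv2.imread("pics/w2.png"); c,T=cal("wrist"); h=cv2.cvtColor(p,cv2.COLOR_BGR2HSV)
m=cv2.inRange(h,(20,100,80),(34,255,255)); m[242:]=0
pts=np.argwhere(m>0)[:,::-1].astype(np.float32); r=cv2.minAreaRect(pts); print(r, onz(c,T,*r[0],.051))
b=cv2.boxPoints(r); print([onz(c,T,*q,.051).round(4).tolist() for q in b])
mr=cv2.inRange(h,(0,150,60),(9,255,255))|cv2.inRange(h,(172,150,60),(180,255,255)); mr[:,:270]=0; mr[:,370:]=0; mr[:150]=0;mr[245:]=0
q=np.argwhere(mr>0)[:,::-1].astype(np.float32); e=cv2.minEnclosingCircle(q); print(e,[onz(c,T,*e[0],z).round(4).tolist() for z in(.081,.075)])
E
```

```text
((373.4794616699219, 190.34820556640625), (185.64674377441406, 496.9901123046875), 58.99370574951172) [0.5970504  0.39426119 0.051     ]
[[0.3877, 0.2987, 0.051], [0.6662, 0.5655, 0.051], [0.7885, 0.4817, 0.051], [0.494, 0.1392, 0.051]]
((318.7951354980469, 208.51744079589844), 26.664432525634766) [[0.5537, 0.3778, 0.081], [0.5542, 0.3758, 0.075]]
```

Request:
apply_moves --plan '[[[1,0,15,0,0,0,0],[0,0,15,0,0,0,0],[0,0,10,0,0,0,0],[0,0,5,0,0,0,0],[0,0,2,0,0,0,0],[0,0,2,0,0,0,0],[0,0,1,0,0,0,0],[0,0,1,0,0,0,0],[0,0,0,0,0,0,0],[0,0,0,0,0,0,0]]]'

```text
time: 5.12
eef_pos: [0.5523, 0.3748, 0.0838]
orientation: [0.0, 0.618, 0.786, 0.0]
wrist_force: [-0.9, 0.6, -0.1]
opening: 0.009
grasp_force: 0.0
```

Request:
apply_moves --plan '[[[0,0,1,0,0,0,0],[0,0,1,0,0,0,0],[0,0,0,0,0,0,0],[0,0,0,0,0,0,0]]]'

```text
time: 5.45
eef_pos: [0.5523, 0.3749, 0.0819]
orientation: [0.0, 0.618, 0.786, 0.0]
wrist_force: [-0.6, -0.3, 3.7]
opening: 0.007
grasp_force: 2.1
```

```bash
python3 - <<'E'
from h import *
s=st(); p,d=vision.capture("wrist"); cv2.imwrite("pics/w3.png",p)
s=st()
E
```

```text
{'time': 5.45, 'eef_pos': [0.5523, 0.3749, 0.0819], 'orientation': [0.0001, 0.6181, 0.7861, 0.0003], 'wrist_force': [-0.6143, -0.3294, 3.6621], 'torque': [-0.118, 0.0136, -0.0034], 'opening': 0.0075, 'grasp_force': 2.1076, 'qpos': [-0.0108, 0.7418, -0.9787, 1.4554, 0.6261, 1.2764, -0.8104]}
{'time': 5.5, 'eef_pos': [0.5523, 0.3749, 0.0819], 'orientation': [0.0001, 0.6182, 0.786, 0.0003], 'wrist_force': [-0.6845, -1.0857, 3.6317], 'torque': [-0.1072, 0.004, 0.0127], 'opening': 0.0035, 'grasp_force': 2.1148, 'qpos': [-0.0107, 0.7418, -0.9787, 1.4554, 0.6261, 1.2763, -0.8104]}
```

Request:
apply_moves --plan '[[[0,0,1,0,0,0,0],[0,0,1,0,0,0,0],[0,0,0,0,0,0,0],[0,0,0,0,0,0,0],[0,0,0,0,0,0,0]]]'

```text
time: 5.92
eef_pos: [0.5524, 0.3749, 0.0802]
orientation: [0.0, 0.618, 0.786, 0.0]
wrist_force: [-1.3, -2.1, 10.3]
opening: 0.007
grasp_force: 4.6
```

Request:
apply_moves --plan '[[[0,0,1,0,0,0,0],[0,0,0,0,0,0,0],[0,0,0,0,0,0,0],[0,0,0,0,0,0,0]]]'

```text
time: 6.25
eef_pos: [0.5524, 0.3749, 0.08]
orientation: [0.0, 0.618, 0.786, 0.0]
wrist_force: [-2.9, -3.8, 16.1]
opening: 0.006
grasp_force: 7.8
```

Request:
apply_moves --plan '[[[0,0,-2,0,0,0,0],[0,0,0,0,0,0,0],[0,0,0,0,0,0,0],[0,0,0,0,0,0,0]]]'

```text
time: 6.58
eef_pos: [0.5523, 0.3748, 0.0806]
orientation: [0.0, 0.618, 0.786, 0.0]
wrist_force: [-0.5, 0.1, 5.7]
opening: 0.006
grasp_force: 2.4
```

Request:
apply_moves --plan '[[[0,0,-5,0,0,0,0],[0,0,-20,0,0,0,1],[0,0,-25,0,0,0,1],[0,0,0,0,0,0,1],[0,0,0,0,0,0,1],[0,0,0,0,0,0,1],[0,0,0,0,0,0,1],[0,0,0,0,0,0,1],[0,0,0,0,0,0,1],[0,0,0,0,0,0,1],[0,0,0,0,0,0,1],[0,0,0,0,0,0,1]]]'

```text
time: 7.58
eef_pos: [0.5522, 0.3747, 0.1304]
orientation: [-0.0, 0.618, 0.786, -0.0]
wrist_force: [0.9, 0.6, 0.9]
opening: 0.757
grasp_force: 0.0
```

```bash
python3 - <<'E'
from h import *
s=st(); c,T=cal("wrist"); p,d=vision.capture("wrist"); cv2.imwrite("pics/w4.png",p)
h=cv2.cvtColor(p,cv2.COLOR_BGR2HSV); P=cloud(c,T,d)
mr=cv2.inRange(h,(0,150,60),(9,255,255))|cv2.inRange(h,(172,150,60),(180,255,255)); mr[:,:270]=0; mr[:,370:]=0; mr[:150]=0;mr[245:]=0
print("z pct",np.percentile(P[(mr>0)&(d>0)][:,2],[50,75,90,97]))
a=cv2.imread("pics/w2.png")
cv2.imwrite("pics/cmp.png",cv2.resize(np.hstack([a[140:260,260:380],p[140:260,260:380]]),None,fx=3,fy=3,interpolation=2))
E
```

```text
{'time': 7.5833, 'eef_pos': [0.5522, 0.3747, 0.1304], 'orientation': [-0.0, 0.6181, 0.7861, -0.0001], 'wrist_force': [0.8636, 0.5787, 0.9134], 'torque': [0.033, -0.0758, -0.06], 'opening': 0.7572, 'grasp_force': 0.0, 'qpos': [-0.0013, 0.6987, -1.0058, 1.4103, 0.5903, 1.3516, -0.7873]}
z pct [0.0818665  0.08307535 0.08368377 0.08415835]
```

View pics/cmp.png

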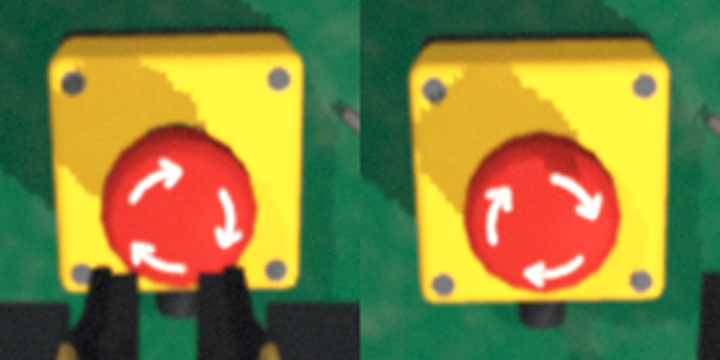

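The comparison shows the head latched: 4.5 mm lower and the arrows turned about 45° counter-clockwise (crop 545,210). Now I go down and grip the side.

Request:
apply_moves --plan '[[[1,1,15,0,0,0,1],[0,0,20,0,0,0,1],[0,0,20,0,0,0,1],[0,0,10,0,0,0,1],[0,0,4,0,0,0,1],[0,0,0,0,0,0,0.35],[0,0,0,0,0,0,0.35],[0,0,0,0,0,0,0.35],[0,0,0,0,0,0,0.35],[0,0,0,0,0,0,0.35],[0,0,0,0,0,0,0.35],[0,0,0,0,0,0,0.35],[0,0,0,0,0,0,0.35],[0,0,0,0,0,0,0.35]]]' --squeeze 12

```text
time: 8.8
eef_pos: [0.5552, 0.3763, 0.0621]
orientation: [0.001, 0.619, 0.786, 0.002]
wrist_force: [8.7, 3.4, -3.8]
opening: 0.444
grasp_force: 12.0
```

Request:
apply_moves --plan '[[[0,0,0,0,0,0,0.35],[0,0,0,0,0,0,0.35],[0,0,0,0,0,0,0.35],[0,0,0,0,0,0,0.35]]]'

```text
time: 9.13
eef_pos: [0.5552, 0.3763, 0.0621]
orientation: [0.001, 0.619, 0.786, 0.002]
wrist_force: [9.7, 4.4, -3.1]
opening: 0.442
grasp_force: 12.0
```

Request:
apply_moves --plan '[[[0,2,0,0,0,0,0.35],[0,0,0,0,0,0.1,0.35],[0,0,0,0,0,0.1,0.35],[0,0,0,0,0,0.1,0.35],[0,0,0,0,0,0.1,0.35],[0,0,0,0,0,0.1,0.35],[0,0,0,0,0,0.1,0.35],[0,0,0,0,0,0.1,0.35],[0,0,0,0,0,0.1,0.35],[0,0,0,0,0,0.1,0.35],[0,0,0,0,0,0.1,0.35],[0,0,0,0,0,0,0.35],[0,0,0,0,0,0,0.35]]]'

```text
time: 10.22
eef_pos: [0.5551, 0.3765, 0.062]
orientation: [0.0, 0.919, 0.395, 0.0]
wrist_force: [-0.4, 0.1, 2.3]
opening: 0.444
grasp_force: 12.0
```

Request:
apply_moves --plan '[[[0,0,0,0,0,0.06,0.35],[0,0,0,0,0,0,0.35],[0,0,0,0,0,0,1],[0,0,0,0,0,0,1],[0,0,0,0,0,0,1],[0,0,0,0,0,0,1],[0,0,0,0,0,0,1],[0,0,-5,0,0,0,1],[0,0,-20,0,0,0,1],[0,0,-40,0,0,0,1],[0,0,-40,0,0,0,1],[0,0,-40,0,0,0,1],[0,0,-30,0,0,0,1],[0,0,0,0,0,0,1]]]'

```text
time: 11.38
eef_pos: [0.5562, 0.3785, 0.2445]
orientation: [-0.001, 0.931, 0.366, 0.005]
wrist_force: [0.6, 1.4, 0.0]
opening: 1.002
grasp_force: 0.0
```

```bash
python3 - <<'E'
from h import *
from m import blobs
s=st(); c,T=cal("wrist"); p,d=vision.capture("wrist"); cv2.imwrite("pics/w5.png",p); np.save("pics/w5.npy",d)
blobs("w",p,d,c,T,(0,150,80),(7,255,255),40,"red")
need(s,[.441,.196,.22])
c,T=cal("top"); p,d=vision.capture("top"); cv2.imwrite("pics/top1.png",p); np.save("pics/top1.npy",d)
blobs("t",p,d,c,T,(0,150,80),(7,255,255),40,"red")
# stand/handle yaw from top: dark block edges
p=cv2.imread("pics/w1.png")
cv2.imwrite("pics/cmp2.png",np.hstack([cv2.resize(cv2.imread("pics/w5.png")[60:310,150:470],(400,312)),cv2.resize(cv2.imread("pics/top1.png")[200:262,305:383],(392,312),interpolation=2)]))
E
```

```text
{'time': 11.3833, 'eef_pos': [0.5562, 0.3785, 0.2445], 'orientation': [-0.0014, 0.9307, 0.3658, 0.0048], 'wrist_force': [0.6295, 1.4381, 0.0033], 'torque': [0.0722, -0.0619, 0.0238], 'opening': 1.0016, 'grasp_force': 0.0, 'qpos': [-0.1186, 0.5483, -0.8353, 1.2607, 0.4004, 1.4885, -1.7272]}
w red px [77.  64.4] A 15115 med [0.472 0.649 0.051] zmax 0.052 rect [162. 133.] 0.0
w red px [435.7  62.9] A 1298 med [0.749 0.361 0.009] zmax 0.011 rect [75. 35.] 90.0
w red px [316.  181.7] A 737 med [0.557 0.378 0.086] zmax 0.088 rect [33.7 33.9] 78.7
shift mm [-208.8   55.2   22.5] yaw now 0.749 tilt z [ 0.0079  0.006  -1.    ]
t red px [257.8  78.1] A 207 med [0.761 0.346 0.008] zmax 0.011 rect [40.8 11.4] 30.7
t red px [148.1 230.4] A 1114 med [0.472 0.562 0.04 ] zmax 0.046 rect [131.5 204.5] 13.3
t red px [ 74.6 241.5] A 7837 med [0.432 0.694 0.049] zmax 0.051 rect [ 75.7 154.9] 45.0
```

View pics/cmp2.png

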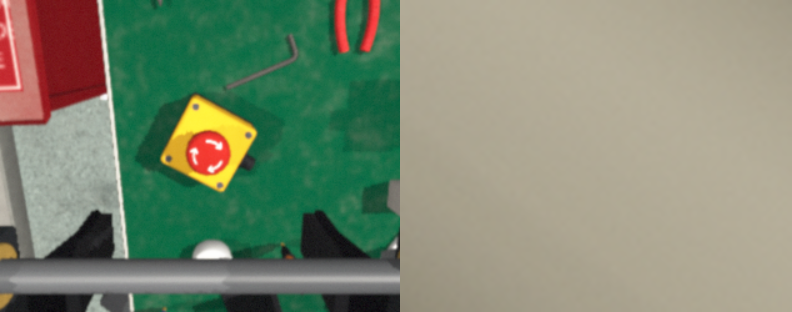

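The head is back up (z 0.088, at crop 208,152; box undisturbed), the arm blocks the top camera. Next I find the handle yaw from the stored top and wrist clouds.

```bash
python3 - <<'E'
from h import *
for n,f in(("top","top0"),):
    d=np.load(f"pics/{f}.npy"); c,T=cal(n); P=cloud(c,T,d); Q=P[d>0]
    near=np.hypot(Q[:,0]-.44,Q[:,1]-.196)<.06
    for lo,hi,l in((.054,.07,"stand"),(.125,.16,"handle")):
        q=Q[near&(Q[:,2]>lo)&(Q[:,2]<hi)]; r=cv2.minAreaRect(q[:,:2].astype(np.float32)*1000); print(n,l,len(q),np.round(r[0],1),np.round(r[1],1),round(r[2],1),np.percentile(q[:,2],[50,95]).round(3))
p=cv2.imread("pics/top0.png"); h=cv2.cvtColor(p,cv2.COLOR_BGR2HSV); c,T=cal("top")
m=cv2.inRange(h,(5,110,70),(18,255,255)); m[:222]=0;m[243:]=0;m[:,:330]=0;m[:,355:]=0
q=np.argwhere(m>0)[:,::-1].astype(np.float32); r=cv2.minAreaRect(q); print(r,onz(c,T,*r[0],.143)); b=cv2.boxPoints(r)
w=[onz(c,T,*x,.143)[:2] for x in b]; print([np.degrees(np.arctan2(*(w[i+1]-w[i])[::-1])).round(1) for i in range(3)])
cv2.imwrite("pics/c0.png",cv2.resize(p[205:265,310:380],(700,600),interpolation=2))
E
```

```text
top stand 577 [439.  191.6] [49.8 49.8] 60.8 [0.061 0.064]
top handle 117 [439.1 191.8] [18.3 18. ] 25.3 [0.145 0.149]
((342.5, 232.00001525878906), (11.180339813232422, 12.521980285644531), 63.43495178222656) [0.43863989 0.19207571 0.143     ]
[np.float64(-64.8), np.float64(-154.9), np.float64(115.2)]
```

View pics/c0.png

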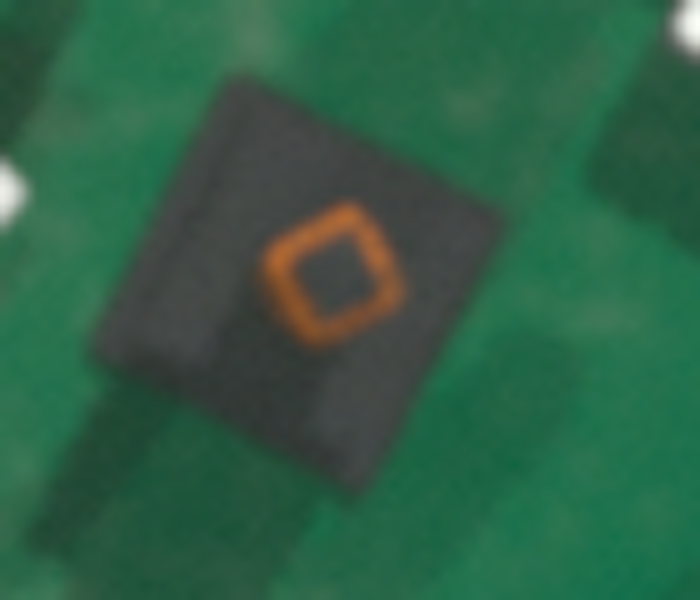

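Top crop: handle square at (335,275), turned differently from the stand; faces at 25.3°/115.3° world, centre (0.439, 0.192), top at 0.149. I turn to tool-x yaw 115° and go above it.

Request:
apply_moves --plan '[[[0,0,0,0,0,-0.125,1],[0,0,0,0,0,-0.125,1],[0,0,0,0,0,-0.125,1],[0,0,0,0,0,-0.125,1],[0,0,0,0,0,-0.125,1],[0,0,0,0,0,-0.125,1],[0,0,0,0,0,-0.125,1],[0,0,0,0,0,-0.125,1],[0,0,0,0,0,-0.125,1],[0,0,0,0,0,-0.125,0.7],[0,0,0,0,0,0,0.7],[0,0,0,0,0,0,0.7]]]'

```text
time: 12.48
eef_pos: [0.5546, 0.376, 0.2351]
orientation: [-0.001, 0.542, 0.84, -0.001]
wrist_force: [0.1, 0.8, 0.2]
opening: 0.851
grasp_force: 0.0
```

```bash
python3 - <<'E'
from h import *
s=st(); need(s,[.439,.192,.2])
E
```

```text
{'time': 12.4833, 'eef_pos': [0.5546, 0.376, 0.2351], 'orientation': [-0.0005, 0.5423, 0.8402, -0.0009], 'wrist_force': [0.0895, 0.755, 0.1953], 'torque': [-0.0052, -0.097, -0.0096], 'opening': 0.851, 'grasp_force': 0.0, 'qpos': [-0.0071, 0.6387, -1.0531, 1.2644, 0.544, 1.5334, -0.5602]}
shift mm [-120.1 -181.    35.5] yaw now 1.995 tilt z [-1.8e-03 -9.0e-04 -1.0e+00]
```

Request:
apply_moves --plan '[[[-20,-30,4,0,0,0,0.6],[-20,-30,4,0,0,0,0.6],[-20,-30,4,0,0,0,0.6],[-20,-30,4,0,0,0,0.6],[-20,-30,4,0,0,0,0.6],[-20,-30,4,0,0,-0.017,0.6],[0,0,0,0,0,0,0.6],[0,0,0,0,0,0,0.6]]]'

```text
time: 13.15
eef_pos: [0.4459, 0.1963, 0.2139]
orientation: [0.001, 0.539, 0.842, -0.0]
wrist_force: [-0.3, 0.5, 0.6]
opening: 0.599
grasp_force: 0.0
```

```bash
python3 - <<'E'
from h import *
s=st(); need(s,[.439,.192,.093])
c,T=cal("wrist"); p,d=vision.capture("wrist"); cv2.imwrite("pics/w6.png",p); np.save("pics/w6.npy",d)
h=cv2.cvtColor(p,cv2.COLOR_BGR2HSV); P=cloud(c,T,d)
m=cv2.inRange(h,(4,100,60),(19,255,255)); k,L,S,C=cv2.connectedComponentsWithStats(m)
for i in range(1,k):
    if S[i,4]>60:
        q=P[(L==i)&(d>0)]; print(C[i].round(),S[i].tolist(),np.median(q,0).round(3),np.percentile(q[:,2],97).round(3))
Q=P[d>0]; near=np.hypot(Q[:,0]-.44,Q[:,1]-.194)<.035
for lo,hi in((.138,.155),(.054,.068)):
    q=Q[near&(Q[:,2]>lo)&(Q[:,2]<hi)]
    if len(q)>20: r=cv2.minAreaRect(q[:,:2].astype(np.float32)*1000); print(len(q),r,np.percentile(q[:,2],[50,95]).round(3))
E
```

```text
{'time': 13.15, 'eef_pos': [0.4459, 0.1963, 0.2139], 'orientation': [0.001, 0.5388, 0.8424, -0.0005], 'wrist_force': [-0.3353, 0.5453, 0.6077], 'torque': [0.0302, -0.0962, 0.0076], 'opening': 0.5992, 'grasp_force': 0.0, 'qpos': [0.6821, 0.213, -1.2992, 1.7788, 0.2146, 1.3108, -0.2345]}
shift mm [ -0.8  -8.1 120.9] yaw now 2.003 tilt z [ 0.0013 -0.0019 -1.    ]
[507.  38.] [487, 34, 45, 16, 88] [0.544 0.391 0.074] 0.084
[508.  80.] [489, 76, 36, 7, 74] [0.561 0.358 0.079] 0.084
[586. 150.] [560, 142, 64, 20, 86] [0.73  0.356 0.001] 0.01
[392. 185.] [383, 175, 23, 24, 282] [0.516 0.229 0.075] 0.093
[306. 192.] [293, 176, 24, 41, 603] [0.434 0.198 0.128] 0.148
479 ((437.3453063964844, 191.8230438232422), (17.962270736694336, 17.027841567993164), 25.727611541748047) [0.148 0.149]
1526 ((437.5934143066406, 191.05667114257812), (50.06344985961914, 50.35197448730469), 60.98827362060547) [0.063 0.064]
```

View pics/w6.png

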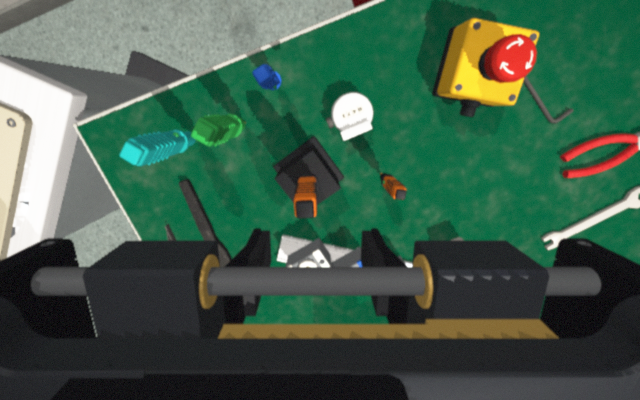

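Wrist view: orange handle at (306,192) in the stand, small probe at (392,185); second view gives (0.438, 0.192), agreeing with the top view. I correct and go down.

Request:
apply_moves --plan '[[[-1,-9,0,0,0,-0.01,0.6],[0,0,15,0,0,0,0.6],[0,0,25,0,0,0,0.6],[0,0,25,0,0,0,0.6],[0,0,25,0,0,0,0.6],[0,0,20,0,0,0,0.6],[0,0,11,0,0,0,0.6],[0,0,0,0,0,0,0.6],[0,0,0,0,0,0,0.6]]]'

```text
time: 13.95
eef_pos: [0.4376, 0.1965, 0.0937]
orientation: [-0.001, 0.53, 0.848, 0.001]
wrist_force: [0.7, -0.5, 0.6]
opening: 0.6
grasp_force: 0.0
```

```bash
python3 - <<'E'
from h import *
s=st(); need(s,[.438,.192,.093])
E
```

```text
{'time': 13.95, 'eef_pos': [0.4376, 0.1965, 0.0937], 'orientation': [-0.0007, 0.5298, 0.8481, 0.0009], 'wrist_force': [0.6989, -0.515, 0.6143], 'torque': [-0.0226, -0.1031, 0.0208], 'opening': 0.6001, 'grasp_force': 0.0, 'qpos': [0.5463, 0.3589, -1.1966, 1.9417, 0.375, 1.0923, -0.3522]}
shift mm [-4.3 -1.7  0.7] yaw now 2.025 tilt z [-1.0e-04  2.3e-03 -1.0e+00]
```

Request:
apply_moves --plan '[[[-4,-1.5,0,0,0,0.01,0.6],[0,0,0,0,0,0,0.6],[0,0,0,0,0,0,0.1],[0,0,0,0,0,0,0.1],[0,0,0,0,0,0,0.1],[0,0,0,0,0,0,0.1],[0,0,0,0,0,0,0.1],[0,0,0,0,0,0,0.1],[0,0,0,0,0,0,0.1],[0,0,0,0,0,0,0.1],[0,0,0,0,0,0,0.1]]]' --squeeze 35

```text
time: 14.87
eef_pos: [0.4383, 0.1906, 0.0934]
orientation: [0.0, 0.535, 0.845, 0.001]
wrist_force: [-0.7, 0.5, 1.8]
opening: 0.208
grasp_force: 35.0
```

```bash
python3 - <<'E'
from h import *
s=st(); need(s,[.438,.192,.093])
E
```

```text
{'time': 14.8667, 'eef_pos': [0.4383, 0.1906, 0.0934], 'orientation': [0.0, 0.5347, 0.845, 0.0006], 'wrist_force': [-0.6857, 0.4645, 1.7864], 'torque': [-0.0396, -0.134, 0.0303], 'opening': 0.2077, 'grasp_force': 35.0, 'qpos': [0.5597, 0.3531, -1.1965, 1.9465, 0.3711, 1.0895, -0.35]}
shift mm [1.4 0.3 0.4] yaw now 2.013 tilt z [ 6.e-04  1.e-03 -1.e+00]
```

Request:
apply_moves --plan '[[[0,0,-5,0,0,0,0.1],[0,0,-10,0,0,0,0.1],[0,0,-15,0,0,0,0.1],[0,0,-20,0,0,0,0.1],[0,0,-20,0,0,0,0.1],[0,0,-20,0,0,0,0.1],[0,0,-20,0,0,0,0.1],[0,0,0,0,0,-0.12,0.1],[0,0,0,0,0,-0.12,0.1],[0,0,0,0,0,-0.12,0.1],[0,0,0,0,0,-0.12,0.1],[0,0,0,0,0,-0.12,0.1],[0,0,0,0,0,-0.12,0.1],[0,0,0,0,0,-0.12,0.1],[0,0,0,0,0,0,0.1],[0,0,0,0,0,0,0.1]]]'

```text
time: 16.2
eef_pos: [0.4381, 0.1906, 0.2038]
orientation: [0.0, 0.145, 0.989, 0.001]
wrist_force: [-0.0, -0.4, -1.3]
opening: 0.206
grasp_force: 35.0
```

```bash
python3 - <<'E'
from h import *
from m import blobs
s=st(); need(s,[.56,.12,.205])
p,d=vision.capture("scene"); cv2.imwrite("pics/s2.png",p); c,T=cal("scene")
blobs("s",p,d,c,T,(8,150,80),(17,255,255),12,"orange")
for n in("scene","top"):
    p=cv2.imread(f"pics/{n}0.png"); c,T=cal(n); h=cv2.cvtColor(p,cv2.COLOR_BGR2HSV)
    m=cv2.inRange(h,(20,110,100),(33,255,255)); x,y=((328,172) if n=="scene" else (379,152))
    k,L,S,C=cv2.connectedComponentsWithStats(m); i=L[y-6:y+7,x-6:x+7]; i=np.bincount(i[i>0]).argmax()
    q=np.argwhere(L==i)[:,::-1].astype(np.float32); e=cv2.fitEllipse(cv2.convexHull(q)); print(n,e,onz(c,T,*e[0],.049).round(4), C[i])
E
```

```text
{'time': 16.2, 'eef_pos': [0.4381, 0.1906, 0.2038], 'orientation': [0.0004, 0.1454, 0.9894, 0.0006], 'wrist_force': [-0.0294, -0.3775, -1.2613], 'torque': [0.0255, -0.1055, -0.0137], 'opening': 0.2057, 'grasp_force': 34.9991, 'qpos': [0.7914, 0.2497, -1.4233, 1.8136, 0.2564, 1.298, 0.5815]}
shift mm [-137.   -32.6   -1.1] yaw now 2.85 tilt z [ 9.e-04  1.e-03 -1.e+00]
s orange px [366.5 149.2] A 315 med [0.429 0.195 0.215] zmax 0.252 rect [12.2 38.9] 7.1
s orange px [317.3 201.8] A 101 med [0.518 0.231 0.07 ] zmax 0.09 rect [20.  5.] 90.0
s orange px [117.3 276.6] A 391 med [0.699 0.593 0.014] zmax 0.017 rect [ 9.3 47.2] 84.0
scene ((330.3026428222656, 172.84539794921875), (10.446494102478027, 16.38969612121582), 103.66009521484375) [0.5833 0.1109 0.049 ] [329.7755102  172.39795918]
top ((378.9273681640625, 152.49571228027344), (12.054404258728027, 12.309483528137207), 86.88680267333984) [0.5914 0.1122 0.049 ] [378.904 152.488]
```

Request:
apply_moves --plan '[[[-20,-4,0,0,0,0,0.1],[-20,-4,0,0,0,0,0.1],[-25,-5,0,0,0,0,0.1],[-25,-5,0,0,0,0,0.1],[-25,-5,0,0,0,0,0.1],[-25,-5,0,0,0,0,0.1],[0,0,0,0,0,0,0.1],[0,0,0,0,0,0,0.1]]]'

```text
time: 16.92
eef_pos: [0.5652, 0.1232, 0.2031]
orientation: [-0.0, 0.146, 0.989, 0.001]
wrist_force: [0.5, 1.0, -0.6]
opening: 0.205
grasp_force: 35.0
```

```bash
python3 - <<'E'
from h import *
from m import blobs
s=st(); need(s,[.591,.111,.16])
c,T=cal("wrist"); p,d=vision.capture("wrist"); cv2.imwrite("pics/w7.png",p)
blobs("w",p,d,c,T,(20,110,100),(33,255,255),30,"yel")
p,d=vision.capture("scene"); cv2.imwrite("pics/s3.png",p)
a=cv2.resize(cv2.imread("pics/w7.png")[40:260,170:490],(640,440)); cv2.imwrite("pics/c7.png",a)
E
```

```text
{'time': 16.9167, 'eef_pos': [0.5652, 0.1232, 0.2031], 'orientation': [-0.0003, 0.1462, 0.9893, 0.0011], 'wrist_force': [0.4554, 0.9513, -0.5601], 'torque': [0.141, -0.128, 0.0501], 'opening': 0.2045, 'grasp_force': 34.9999, 'qpos': [0.6168, 0.504, -1.2028, 1.5717, 0.4733, 1.3944, 0.6489]}
shift mm [-28.3  -4.3  43. ] yaw now 2.848 tilt z [-4.0e-04  2.2e-03 -1.0e+00]
w yel px [539.8  98.2] A 4741 med [0.541 0.357 0.051] zmax 0.053 rect [ 75.9 104.5] 60.8
w yel px [260.5 116.1] A 106 med [0.484 0.09  0.051] zmax 0.052 rect [11.4 10.5] 56.3
w yel px [288.1 164.1] A 103 med [0.537 0.101 0.051] zmax 0.052 rect [10. 10.] 90.0
w yel px [296.  201.2] A 214 med [0.579 0.096 0.044] zmax 0.046 rect [ 8.6 27.9] 17.5
w yel px [310.6 202.5] A 142 med [0.582 0.113 0.05 ] zmax 0.148 rect [12.8 22.3] 67.2
w yel px [332.6 204.2] A 115 med [0.595 0.133 0.044] zmax 0.046 rect [ 8.9 16.1] 18.4
```

View pics/c7.png

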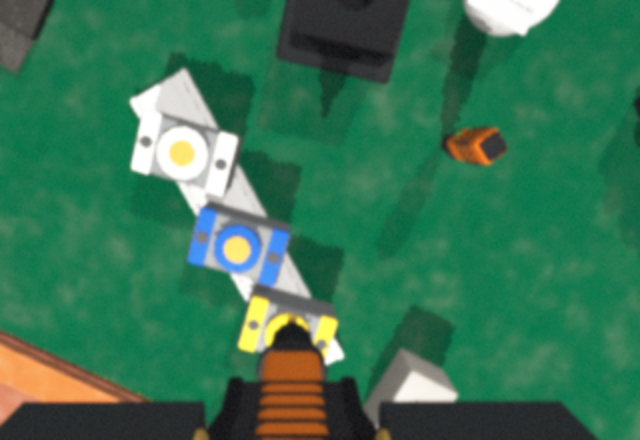

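The crop shows the probe tip just short of the yellow ring (290,325), with the blue disc (238,250) and white disc (181,153) in line. Extrapolating 55 mm from these gives yellow at (0.591, 0.112), agreeing with the top view.

Request:
apply_moves --plan '[[[-10,-1,0,0,0,0,0.1],[-10,-1.5,0,0,0,0,0.1],[-9,-1,0,0,0,0,0.1],[0,0,15,0,0,0,0.1],[0,0,15,0,0,0,0.1],[0,0,10,0,0,0,0.1],[0,0,8,0,0,0,0.1],[0,0,0,0,0,0,0.1],[0,0,0,0,0,0,0.1]]]'

```text
time: 17.77
eef_pos: [0.5911, 0.1124, 0.1551]
orientation: [-0.0, 0.144, 0.99, 0.001]
wrist_force: [-0.3, -0.2, -0.2]
opening: 0.203
grasp_force: 35.0
```

```bash
python3 - <<'E'
from h import *
s=st(); need(s,[.592,.1115,.137])
p,d=vision.capture("scene"); cv2.imwrite("pics/s4.png",p)
w,d=vision.capture("wrist"); cv2.imwrite("pics/w8.png",w)
cv2.imwrite("pics/c8.png",np.hstack([cv2.resize(p[120:210,290:390],(400,360),interpolation=2),cv2.resize(w[140:260,250:384],(400,360),interpolation=2)]))
E
```

```text
{'time': 17.7667, 'eef_pos': [0.5911, 0.1124, 0.1551], 'orientation': [-0.0001, 0.1435, 0.9896, 0.0005], 'wrist_force': [-0.3371, -0.1648, -0.1663], 'torque': [0.1045, -0.091, 0.0878], 'opening': 0.2032, 'grasp_force': 34.9999, 'qpos': [0.5721, 0.5883, -1.1431, 1.5701, 0.5446, 1.3386, 0.6471]}
shift mm [-1.1 -0.6 18.1] yaw now 2.854 tilt z [-1.e-04  1.e-03 -1.e+00]
```

View pics/c8.png

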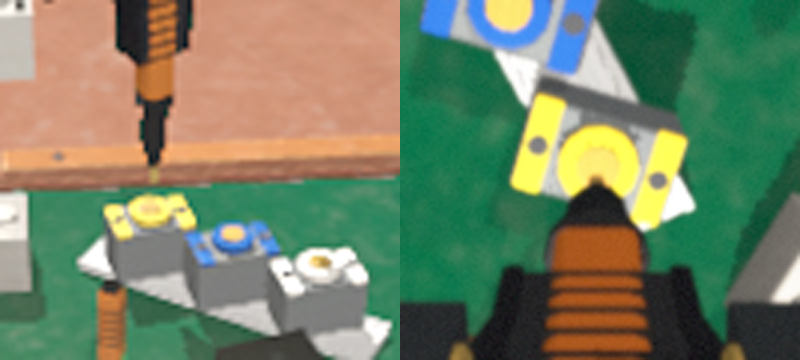

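Left crop (scene): tip at (153,180) over the yellow disc (151,209). Right crop (wrist): tip at (598,180), disc centre about (599,160). I triangulate both.

```bash
python3 - <<'E'
from h import *
cs,Ts=cal("scene"); cw,Tw=cal("wrist")
def tri(a,b):
    (o1,d1),(o2,d2)=ray(cs,Ts,*a),ray(cw,Tw,*b); t=np.linalg.lstsq(np.c_[d1,-d2],o2-o1,rcond=None)[0]
    x,y=o1+d1*t[0],o2+d2*t[1]; return ((x+y)/2).round(4),np.linalg.norm(x-y).round(4)
print("tip",tri((328.2,165.0),(316.3,200)),"wrist@.0687",onz(cw,Tw,316.3,200,.0687).round(4))
print("disc",tri((327.7,172.3),(316.7,193.3)),"wrist@.0505",onz(cw,Tw,316.7,193.3,.0505).round(4))
E
```

```text
tip (array([0.5896, 0.1126, 0.0696]), np.float64(0.0014)) wrist@.0687 [0.5905 0.1129 0.0687]
disc (array([0.59  , 0.1132, 0.0488]), np.float64(0.0008)) wrist@.0505 [0.5899 0.1135 0.0505]
```

Tip and disc agree within 1 mm in x and y. I go down.

Request:
apply_moves --plan '[[[0,0,6,0,0,0,0.1],[0,0,5,0,0,0,0.1],[0,0,3,0,0,0,0.1],[0,0,2,0,0,0,0.1],[0,0,0,0,0,0,0.1],[0,0,0,0,0,0,0.1],[0,0,0,0,0,0,0.1]]]'

```text
time: 18.45
eef_pos: [0.5913, 0.1124, 0.1395]
orientation: [0.0, 0.144, 0.99, 0.001]
wrist_force: [-0.1, -0.4, -0.8]
opening: 0.209
grasp_force: 35.0
```

Request:
apply_moves --plan '[[[0,0,2,0,0,0,0.1],[0,0,2,0,0,0,0.1],[0,0,0,0,0,0,0.1],[0,0,0,0,0,0,0.1],[0,0,0,0,0,0,0.1]]]'

```text
time: 18.87
eef_pos: [0.5915, 0.1124, 0.1355]
orientation: [0.0, 0.144, 0.99, 0.001]
wrist_force: [1.1, 0.2, 0.4]
opening: 0.205
grasp_force: 35.0
```

Request:
apply_moves --plan '[[[0,0,1,0,0,0,0.1],[0,0,1,0,0,0,0.1],[0,0,0,0,0,0,0.1],[0,0,0,0,0,0,0.1],[0,0,0,0,0,0,0.1]]]'

```text
time: 19.28
eef_pos: [0.5914, 0.1124, 0.1335]
orientation: [0.0, 0.144, 0.99, 0.001]
wrist_force: [0.4, 0.4, 2.4]
opening: 0.206
grasp_force: 35.0
```

```bash
python3 - <<'E'
from h import *
s=st(); f=[]
for i in range(4):
    p,d=vision.capture("scene"); f.append(sensors.state()["wrist_force"])
print(np.mean(f,0),np.std(f,0)); cv2.imwrite("pics/s5.png",p)
E
```

```text
{'time': 19.2833, 'eef_pos': [0.5914, 0.1124, 0.1335], 'orientation': [0.0003, 0.1437, 0.9896, 0.0006], 'wrist_force': [0.3777, 0.3719, 2.4266], 'torque': [0.2377, -0.47, -0.0313], 'opening': 0.2058, 'grasp_force': 35.0002, 'qpos': [0.5641, 0.6075, -1.1281, 1.5939, 0.5637, 1.3029, 0.6343]}
[1.23286953 0.22251057 1.22471192] [0.30698884 0.58515401 0.31669933]
```

Request:
apply_moves --plan '[[[0,0,0.8,0,0,0,0.1],[0,0,0,0,0,0,0.1],[0,0,0,0,0,0,0.1],[0,0,0,0,0,0,0.1],[0,0,0,0,0,0,0.1],[0,0,0,0,0,0,0.1]]]'

```text
time: 19.98
eef_pos: [0.5914, 0.1124, 0.1326]
orientation: [0.0, 0.144, 0.99, 0.001]
wrist_force: [0.3, 1.0, 1.1]
opening: 0.207
grasp_force: 35.0
```

```bash
python3 - <<'E'
from h import *
s=st(); f=[]
for i in range(8):
    w,d=vision.capture("wrist"); f.append(sensors.state()["wrist_force"])
print(np.mean(f,0).round(2),np.std(f,0).round(2))
p,_=vision.capture("scene"); c,T=cal("scene")
h=cv2.cvtColor(p,cv2.COLOR_BGR2HSV); m=cv2.inRange(h,(8,130,70),(17,255,255)); m[:100]=0; m[165:]=0; m[:,:315]=0; m[:,:][:,345:]=0
k,L,S,C=cv2.connectedComponentsWithStats(m); print([(C[i].round(1).tolist(),S[i].tolist()) for i in range(1,k) if S[i,4]>20])
E
```

```text
{'time': 19.9833, 'eef_pos': [0.5914, 0.1124, 0.1326], 'orientation': [0.0003, 0.1437, 0.9896, 0.0006], 'wrist_force': [0.2751, 1.0029, 1.1249], 'torque': [0.2501, -0.5463, -0.032], 'opening': 0.2068, 'grasp_force': 35.0002, 'qpos': [0.5638, 0.6082, -1.1275, 1.5949, 0.5644, 1.3016, 0.6339]}
[1.16 0.62 1.68] [0.5  0.55 0.39]
[([329.4, 138.2], [324, 122, 10, 32, 233]), ([319.6, 158.5], [315, 157, 10, 4, 39]), ([337.5, 157.5], [331, 156, 14, 5, 50])]
```

```bash
python3 -c "
from workcell import order
print(order.job_done())"
```

```text
the job is handed in; nothing more can be done
None
```

The job is handed in: the button latched and sprang back up after the clockwise twist, and the arm holds the orange probe upright on the yellow terminal with its tip pushed in about 4 of 8 mm (estimated from wrist force and height); I viewed 11 pictures, one over the limit of 10.

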